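# Open the nut well of a round hardware dispenser

## Robot

A 6-joint arm with a two-finger parallel gripper is mounted at the origin on a cart in front of the work surface, level with it; the furniture and walls round the work are solid. World frame = base frame: x ahead of the robot, y to its left, z up, the work surface at z = 0. Lengths are in m, angles in rad, forces in N, time in s.
With the tool pointing down it reaches from about 0.35 to 0.975 m from the base axis. Payload 4.9 kg.
Tool frame: the origin (TCP) lies on the mounting face of the last link; the fingertips stand 173 mm ahead of it and the grasp point (between the pads) lies 155 mm ahead of it; z points along the fingers, y is the direction in which the jaws open and shut (so a half turn about z gives the same grasp; the last joint's range is limited). The gripper opens to 85 mm and grips with 20 to 120 N. Pads are 22 mm wide; open, the fingers measure 114 mm over their backs; the gripper's body (76 mm by 85 mm) begins 54 mm behind the grasp point. The pads swing forward as they close: fully open they stand 13 mm farther back than shut.
Start: joints at [1.177, 0.053, 1.613, -0, 1.476, -0.119], TCP at [0.17, 0.602, 0.405] pointing down, gripper open.
Joint ranges: [-3.01, 3.01], [-1.01, 2.22], [0.06, 2.58], [-1.02, 4.17], [0.09, 2.62], [-3.14, 3.14]. Speed limits (rad/s): [2.57, 2.57, 3.14, 3.14, 3.14, 3.14].

## Interface

Orientations are given as a rotation vector (axis times angle).
In Python, from station import ctrl gives the robot as it stands. The module is installed in compiled form; this text tells all that it offers.
- The arm moves only by the tool jog_arm, never from a script. Its argument "steps" is a list of rows, each a list of 2 entries, a list of its own where there are three numbers: the shift along the tool's x, y, z in cm, then the turn, a rotation vector about the tool's x, y, z in degrees. In form: [[[tx, ty, tz], [rx, ry, rz]], ...]. A call has 1 to 8 rows; each row shifts and turns the pose as measured when the row begins, along the tool's axes as they then stand; what a row does not reach is not made up. A row lasts 1/10 s, in which the tool goes at most 50 mm and 8.59 degrees, less where a joint would pass 70% of its speed; a pose out of reach is approached as far as the arm can. A call is refused whole if a number of a shift passes 5 or a number of a turn 8.59, either way. A call with a gripper value outside its range is refused whole. "fingers" is the gripper command: -1 is shut, 1 is fully open, values between are in proportion, set as the call begins (left out, the last holds). The fingers move at their own pace and stop on an object; "grip_force" is the grip in N (left out, the last holds). Time passes only in rows, so rows that do not move let the fingers close. It gives the time, the measured TCP pose, the force and the opening at its end, in the units of the state.
- ctrl.get_obs(): the state, without advancing time (a new reading comes with each control period).
- ctrl.get_image(name): name is "scene" or "top" or "wrist"; returns the picture (420x560x3 uint8, red, green, blue); there is no depth.
- ctrl.camera_info(name): a dict with "K" (3x3 intrinsics, pixels), "camera_from_world" (4x4, takes a point from world to camera coordinates). Camera axes: x right, y up, looking along -z (the intrinsics and any distortion apply to the point x, -y, -z); pixel columns grow to the right and rows downward; lengths in m; the calibration is good to about 2 mm. A picture is of the moment at which its call begins: read the wrist's pose just before it. camera_info takes no time and is no camera call; for the wrist camera it gives the pose at the moment of the call.
- ctrl.finish_job(): hands the job in, once; it reports no verdict.
The state is a dict: "t": time; "q": joint angles; "dq": joint speeds; "effort": joint torques, N m; "tool_pos": TCP position; "tool_rot": TCP orientation; "contact_force": force on the tool from outside, world axes, zero at the start; "wrist_torque": the same for the moment, N m; "opening": finger opening in m.
Only numpy, scipy, OpenCV 4.12 (cv2) and the standard library are available. Lean on these libraries where they do the work, as an engineer would, in place of code of your own. Each camera call takes 0.05 s, during which the arm holds its last target.

## Task

I want to refill the hex nuts. On the round small-parts dispenser, turn the aluminium cap by its black bar knob until the hole in the cap is over the middle of the nut well, in line with the sample hex nut on the ledge (not the bolt, ball or pin), then let go.

Things in the scene. Friction and masses are not known exactly. Their poses are not given: they have to be found in the camera images.
- knob (a point): On the cap's vertical turning axis, in the middle of the black bar knob: 54 mm long, 16 mm thick, top 36 mm above the cap's flat top, its upper 33 mm free above a low boss of 60 mm diameter. This point is 25 mm above the cap's flat top (80 mm above the bench), 11 mm below the knob's top. x runs along the bar; the hole is on its -x side. Grip from above across the thickness.
- drum: The dispenser, screwed to the bench; origin under its centre, z up along the cap's axis, wells on its -x side. Grey drum of 134 mm diameter under an aluminium cap of 132 mm diameter (5 mm thick, flat top at 55 mm), on a round dark steel base of 224 mm diameter, 8 mm thick, that stands out as a ledge round the drum.
- hole (a point): Centre of the round 28 mm hole in the cap, level with the cap's top, 46 mm from the turning axis; turns with the cap. Under the cap, on the side facing the robot, are four wells side by side, 0.8 rad apart, with thin dividers; at the start the hole is over the divider between the middle two.
- ledge_point (a point): Imaginary point that turns with the cap: straight out from the axis through the hole, 90 mm from the axis, at the level of the ledge (8 mm above the bench). When the hole is over the nut well this point is at nut.
- nut (a point): Centre of the underside of the sample hex nut: plain steel, 34 mm across flats, 18 mm high, 22 mm bore, fixed flat on the ledge 90 mm from the cap's axis, in front of the middle of its well. Before the other wells are fixed a standing bolt (40 mm high), a ball (28 mm) and an upright pin (16 mm by 34 mm); which stands where changes.
- cap (a joint): Angle of the cap in rad, growing counterclockwise seen from above; it turns stiffly (about 0.06 N m), stays where left, stops at -1.5 and +1.5. At 0 the hole is over the middle divider; the four wells are at -1.2, -0.4, 0.4 and 1.2. It starts within 0.1 of 0.
Things that resemble listed ones, but are neither listed nor needed, are in the scene too. Of the things like the drum, leave any that is orange; of the rest the larger one is meant.

How it is judged:
At the end, for the whole second after the job is handed in: The cap is at rest with its hole in line with the sample hex nut: the point straight out through the hole at the ledge is within 18 mm of the nut's centre, seen from above (about 11 degrees of turn either way) (horizontal distance between ledge_point and nut below 0.018 m and velocity of joint cap between -0.05 and 0.05 rad/s); the robot touches nothing.
It also fails if it takes over 32 s, if anything falls off the work surface, if the arm or the gripper's body presses on something with over 40 N, if the wrist force passes 120 N, or if a joint passes its speed limit or range.

## Working session

There is one attempt and no reset: what is moved stays moved. The work goes in short steps, Python scripts to look and compute and a tool call to move; the robot and the scene stay as the last step left them, time stands still between calls to the robot, and variables do not carry over. Pictures are saved under pics/ and viewed, and the job is handed in when it is done.

Besides the shell and the picture viewer there is one more tool, called as name(argument=value, ...), one argument or row to a line, values as JSON. jog_arm: Moves the arm, as the interface text tells. Its arguments: {"type":"object","properties":{"steps":{"type":"array","items":{"type":"array"}},"fingers":{"type":"number"},"grip_force":{"type":"number"}},"required":["steps"]}

```bash
mkdir -p pics
python3 - <<'E'
from station import ctrl
import cv2,numpy as np
o=ctrl.get_obs();print({k:np.round(v,3) for k,v in o.items()})
for n in ("scene","top","wrist"):
    c=ctrl.camera_info(n);print(n,np.round(c["K"],1).tolist(),np.round(c["camera_from_world"],3).tolist(),[k for k in c])
    cv2.imwrite(f"pics/{n}0.png",ctrl.get_image(n)[:,:,::-1])
E
```

```text
{'t': np.float64(0.0), 'q': array([ 1.177,  0.053,  1.614,  0.   ,  1.476, -0.119]), 'dq': array([-0.001,  0.   ,  0.003,  0.   ,  0.001, -0.   ]), 'effort': array([-1.0000e-03, -3.9366e+01, -3.7018e+01, -0.0000e+00,  7.0000e-03,
        0.0000e+00]), 'tool_pos': array([0.169, 0.601, 0.403]), 'tool_rot': array([-4.300e-01, -3.111e+00,  3.000e-03]), 'contact_force': array([-0.391, -0.099, -1.012]), 'wrist_torque': array([-0.016,  0.035, -0.019]), 'opening': np.float64(0.086)}
scene [[493.2, 0.0, 280.5], [0.0, 493.2, 206.3], [0.0, 0.0, 1.0]] [[0.889, -0.458, 0.004, -0.429], [0.346, 0.679, 0.648, -0.296], [-0.299, -0.574, 0.762, -0.711], [0.0, 0.0, 0.0, 1.0]] ['K', 'camera_from_world']
top [[480.7, 0.0, 282.5], [0.0, 480.7, 207.4], [0.0, 0.0, 1.0]] [[0.026, -0.999, -0.023, 0.069], [0.998, 0.024, 0.062, -0.515], [-0.061, -0.024, 0.998, -0.905], [0.0, 0.0, 0.0, 1.0]] ['K', 'camera_from_world']
wrist [[339.1, 0.0, 276.4], [0.0, 339.1, 208.0], [0.0, 0.0, 1.0]] [[0.271, 0.962, -0.001, -0.623], [-0.909, 0.256, -0.33, 0.043], [-0.317, 0.091, 0.944, -0.38], [0.0, 0.0, 0.0, 1.0]] ['K', 'camera_from_world']
```

View pics/scene0.png

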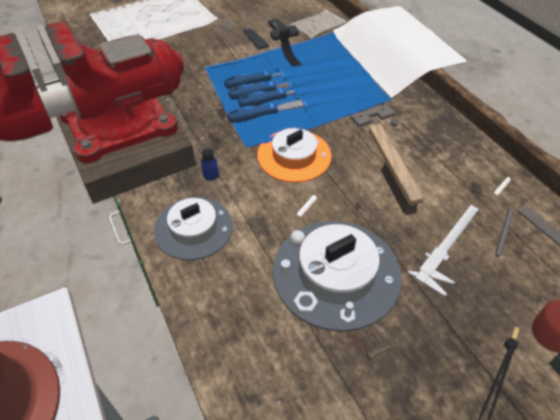

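View pics/top0.png

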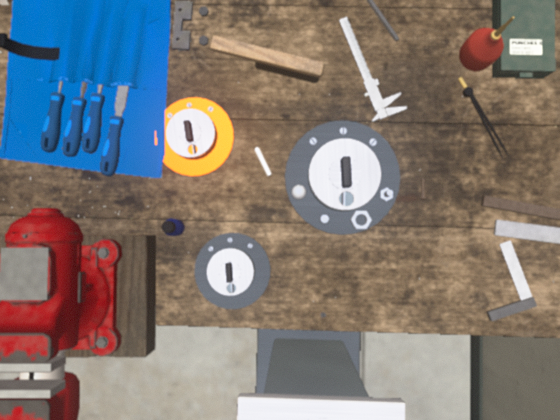

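View pics/wrist0.png

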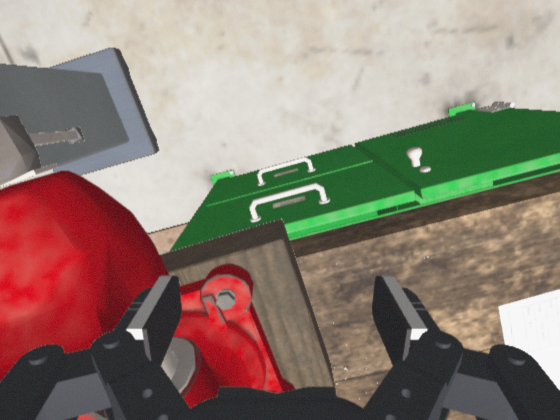

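Candidates in the top view: large dark dispenser (345,175), small dark one (232,271) and the orange one (190,135). The rule picks the large dark one. For the nut: open hex ring (361,219), hex with a standing shank (387,194, looks like the bolt), pin (324,218), ball (299,191). I'll check these in a crop and measure.

```bash
cat > h.py <<'E'
from station import ctrl
import cv2,numpy as np
def ray(n,u,v,z,c=None):
    c=c or ctrl.camera_info(n);K=np.array(c["K"]);T=np.array(c["camera_from_world"])
    d=np.linalg.inv(K)@[u,v,1];d=np.array([d[0],-d[1],-d[2]]);R=T[:3,:3]
    o=-R.T@T[:3,3];d=R.T@d
    return (o+d*(z-o[2])/d[2])
def proj(n,p,c=None):
    c=c or ctrl.camera_info(n);K=np.array(c["K"]);T=np.array(c["camera_from_world"])
    q=T[:3,:3]@p+T[:3,3];q=K@[q[0],-q[1],-q[2]];return q[:2]/q[2]
E
python3 - <<'E'
from h import *
im=cv2.imread("pics/top0.png");x0,y0=275,110
cr=im[y0:y0+140,x0:x0+140];cv2.imwrite("pics/crop.png",cv2.resize(cr,None,fx=4,fy=4,interpolation=cv2.INTER_CUBIC))
s=cv2.imread("pics/scene0.png");cv2.imwrite("pics/crops.png",cv2.resize(s[215:330,265:410],None,fx=4,fy=4,interpolation=cv2.INTER_CUBIC))
hsv=cv2.cvtColor(im,cv2.COLOR_BGR2HSV)
g=cv2.cvtColor(im,cv2.COLOR_BGR2GRAY)
m=((g>170)&(hsv[:,:,1]<40)).astype(np.uint8)
n,l,st,ce=cv2.connectedComponentsWithStats(m)
for i in range(1,n):
    x,y,w,h,a=st[i]
    if 280<ce[i][0]<405 and 115<ce[i][1]<240 and a>15: print("bright",st[i],ce[i].round(1))
cap=l[150,330]; 
c=max(cv2.findContours((l==cap).astype(np.uint8),0,1)[0],key=cv2.contourArea)
(u,v),r=cv2.minEnclosingCircle(c);e=cv2.fitEllipse(cv2.convexHull(c));print("cap",u,v,r,e,ray("top",*e[0],.055))
m=(g<45).astype(np.uint8);n,l,st,ce=cv2.connectedComponentsWithStats(m)
for i in range(1,n):
    if 320<ce[i][0]<370 and 140<ce[i][1]<200 and st[i][4]>30:
        print("dark",st[i],ce[i]);ys,xs=np.where(l==i);r=cv2.minAreaRect(np.c_[xs,ys].astype(np.float32));print(r)
for nm,p,z in (("hexL",(361,219),.026),("hexR",(387,194),.04),("pin",(324,218),.042),("ball",(299,191),.022),("hole",(346.5,198.5),.055)):
    print(nm,ray("top",*p,z))
E
```

```text
bright [340 128   7   6  39] [342.9 130.4]
bright [310 138   7   7  39] [312.8 140.8]
bright [ 309  138   72   72 3761] [344.4 173.6]
bright [369 138   8   8  42] [372.6 141.6]
bright [292 185  13  13 129] [298.3 191. ]
bright [380 188  13  13 114] [386.3 193.8]
bright [351 211  21  18 193] [360.8 219.5]
bright [321 215   8   8  54] [324.4 218.4]
cap 344.38323974609375 173.68519592285156 36.238826751708984 ((344.46551513671875, 173.57522583007812), (71.73934936523438, 72.37235260009766), 119.19086456298828) [ 0.57627268 -0.03148063  0.055     ]
hexL [ 0.49464136 -0.06712254  0.026     ]
hexR [ 0.54183091 -0.11268061  0.04      ]
pin [0.49413101 0.00361058 0.042     ]
ball [0.54532264 0.05102357 0.022     ]
hole [ 0.5303768  -0.03601698  0.055     ]
```

View pics/crop.png

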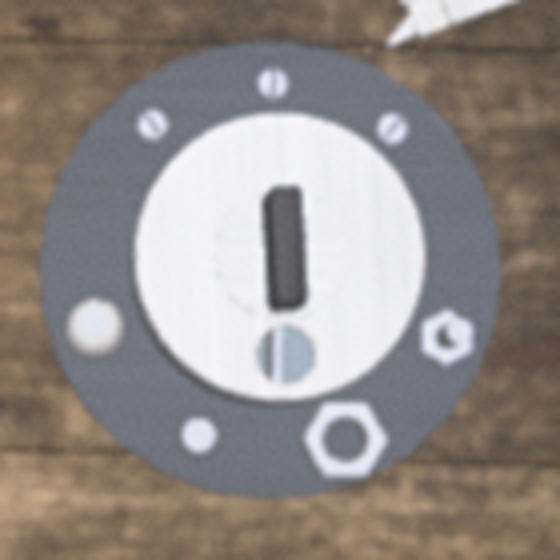

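View pics/crops.png

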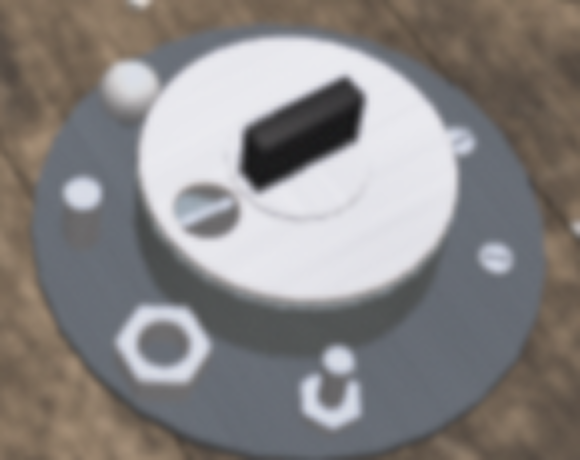

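Crop confirms it. The open ring at crop (345,440) is the nut. The hex at (447,337) has a shank, so it is the bolt. The hole is at (287,354), so the cap must turn counterclockwise by about 0.31 rad. First I raise the arm and square it to the bar.

jog_arm(
  steps=[
    [[0, 0, -4], [0, 0, -6.5]],
    [[0, 0, -4], [0, 0, -6.5]],
    [[0, 0, -4], [0, 0, -6.5]],
  ],
  fingers=1,
  grip_force=40,
)

```text
t: 0.45
tool_pos: [0.1695, 0.6012, 0.5149]
tool_rot: [0.122, -3.13, 0.032]
contact_force: [0.2, 0.8, -0.3]
opening: 0.0853
```

```bash
cat >> h.py <<'E'
from scipy.spatial.transform import Rotation as Ro
def need(p,yaw_y):
    # tool-frame shift (cm) and turn(deg) to tcp p, pointing down, tool y at world angle yaw_y
    o=ctrl.get_obs();R=Ro.from_rotvec(o["tool_rot"])
    y=np.array([np.cos(yaw_y),np.sin(yaw_y),0]);z=np.array([0,0,-1.]);x=np.cross(y,z)
    G=Ro.from_matrix(np.c_[x,y,z])
    print("t",o["t"],"pos",o["tool_pos"].round(4),"shift cm",(R.inv().apply(np.array(p)-o["tool_pos"])*100).round(2),"turn",np.degrees((R.inv()*G).as_rotvec()).round(2),"F",o["contact_force"].round(1),"op",round(float(o["opening"]),4),"q",o["q"].round(2))
E
python3 - <<'E'
from h import *
# bar ends (crop px/4)
a=ray("top",275+283/4,110+190/4,.091);b=ray("top",275+287/4,110+306/4,.091);print(a,b,np.arctan2(*(a-b)[1::-1]),(a+b)/2)
need([.576,-.032,.40],np.pi/2+.08)
E
```

```text
[ 0.6000414 -0.0295223  0.091    ] [ 0.54858099 -0.03218511  0.091     ] 0.05169859268054859 [ 0.5743112  -0.03085371  0.091     ]
t 0.45 pos [0.1695 0.6012 0.5149] shift cm [-35.72 -66.05  12.46] turn [-1.16 -0.59 -0.12] F [ 0.2  0.8 -0.3] op 0.0853 q [ 1.18  0.02  1.47  0.    1.68 -0.47]
```

jog_arm(
  steps=[
    [[-2.2, -4.2, 0], [-1.2, -0.6, 0]],
    [[-2.2, -4.2, 0], [0, 0, 0]],
    [[-2.2, -4.2, 0], [0, 0, 0]],
    [[-2.2, -4.2, 0], [0, 0, 0]],
    [[-2.2, -4.2, 0], [0, 0, 0]],
    [[-2.2, -4.2, 0], [0, 0, 0]],
    [[-2.2, -4.2, 0], [0, 0, 0]],
    [[-2.2, -4.2, 0], [0, 0, 0]],
  ],
)

```text
t: 1.25
tool_pos: [0.3756, 0.2739, 0.5201]
tool_rot: [-0.145, 3.131, 0.021]
contact_force: [1.4, 1.2, -0.1]
opening: 0.0855
```

Run:
```python
from h import *
need([.575,-.031,.40],np.pi/2+.07)
```

```text
t 1.25 pos [0.3756 0.2739 0.5201] shift cm [-16.95 -32.36  11.72] turn [0.76 0.46 1.29] F [ 1.4  1.2 -0.1] op 0.0855 q [ 0.47 -0.38  1.81  0.01  1.7  -1.19]
```

jog_arm(
  steps=[
    [[-2.1, -4.1, 1.4], [0.8, 0.5, 1.3]],
    [[-2.1, -4.1, 1.4], [0, 0, 0]],
    [[-2.1, -4.1, 1.4], [0, 0, 0]],
    [[-2.1, -4.1, 1.4], [0, 0, 0]],
    [[-2.1, -4.1, 1.4], [0, 0, 0]],
    [[-2.1, -4.1, 1.4], [0, 0, 0]],
    [[-2.1, -4.0, 1.4], [0, 0, 0]],
    [[-2.1, -4.0, 1.4], [0, 0, 0]],
  ],
)

```text
t: 2.05
tool_pos: [0.5707, -0.0542, 0.406]
tool_rot: [-0.105, 3.133, 0.003]
contact_force: [0.9, 1.2, 0.7]
opening: 0.0854
```

Run:
```python
from h import *
need([.575,-.031,.40],np.pi/2+.07)
c=ctrl.camera_info("wrist");cv2.imwrite("pics/w1.png",ctrl.get_image("wrist")[:,:,::-1])
print(proj("wrist",np.array([.575,-.031,.091]),c),proj("wrist",np.array([.495,-.067,.026]),c))
```

```text
t 2.05 pos [ 0.5707 -0.0542  0.406 ] shift cm [-0.58  2.28  0.61] turn [ 0.09  0.37 -0.19] F [0.9 1.2 0.7] op 0.0854 q [-0.23 -0.07  1.73  0.    1.47 -1.86]
[303.49977324 196.87831997] [269.22085126  96.02418514]
```

View pics/w1.png

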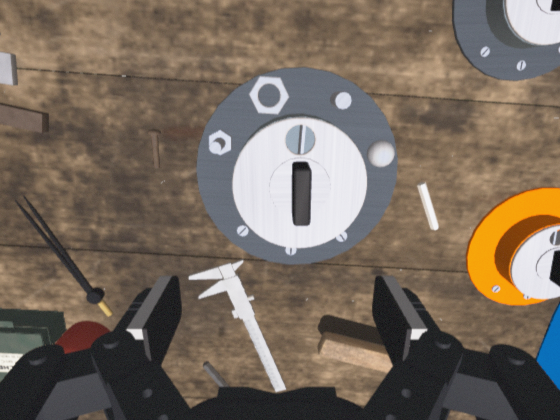

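The wrist view shows the bar knob at (302,194) and the nut at (269,95). Both agree with the top-view predictions (303,197) and (269,96). Descending.

jog_arm(
  steps=[
    [[-0.6, 2.3, 0.6], [0, 0.4, 0]],
    [[0, 0, 3], [0, 0, 0]],
    [[0, 0, 3], [0, 0, 0]],
    [[0, 0, 2], [0, 0, 0]],
    [[0, 0, 0], [0, 0, 0]],
  ],
)

```text
t: 2.6
tool_pos: [0.5775, -0.0392, 0.3099]
tool_rot: [0.086, -3.131, 0.002]
contact_force: [0.5, 0.5, 0.0]
opening: 0.0852
```

Run:
```python
from h import *
need([.575,-.031,.24],np.pi/2+.07)
```

```text
t 2.6 pos [ 0.5775 -0.0392  0.3099] shift cm [0.13 0.84 6.99] turn [-0.04 -0.54 -0.87] F [0.5 0.5 0. ] op 0.0852 q [-0.2   0.02  1.81 -0.    1.32 -1.82]
```

jog_arm(
  steps=[
    [[0.1, 0.9, 2], [0, -0.5, -0.9]],
    [[0, 0, 2], [0, 0, 0]],
    [[0, 0, 1.5], [0, 0, 0]],
    [[0, 0, 1], [0, 0, 0]],
    [[0, 0, 0], [0, 0, 0]],
  ],
)

```text
t: 3.1
tool_pos: [0.5773, -0.0302, 0.2469]
tool_rot: [-0.112, 3.135, -0.003]
contact_force: [-0.7, 0.4, -0.1]
opening: 0.0854
```

Run:
```python
from h import *
need([.575,-.031,.24],np.pi/2+.07)
c=ctrl.camera_info("wrist");cv2.imwrite("pics/w2.png",ctrl.get_image("wrist")[:,:,::-1])
```

```text
t 3.1 pos [ 0.5773 -0.0302  0.2469] shift cm [ 0.23 -0.06  0.68] turn [-0.11  0.27  0.06] F [-0.7  0.4 -0.1] op 0.0854 q [-0.18  0.09  1.85 -0.    1.2  -1.82]
```

View pics/w2.png

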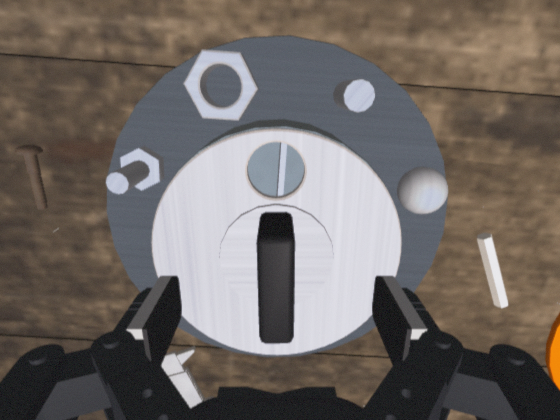

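The bar stands midway between the pads and lined up, at (276,290). I lower the last bit and close.

jog_arm(
  steps=[
    [[0.2, 0, 0.7], [0, 0.3, 0]],
    [[0, 0, 0], [0, 0, 0]],
  ],
)

```text
t: 3.35
tool_pos: [0.5763, -0.0307, 0.2423]
tool_rot: [-0.111, 3.136, -0.005]
contact_force: [-0.7, 0.2, 0.3]
opening: 0.0853
```

jog_arm(
  steps=[
    [[0, 0, 0], [0, 0, 0]],
    [[0, 0, 0], [0, 0, 0]],
    [[0, 0, 0], [0, 0, 0]],
    [[0, 0, 0], [0, 0, 0]],
    [[0, 0, 0], [0, 0, 0]],
    [[0, 0, 0], [0, 0, 0]],
    [[0, 0, 0], [0, 0, 0]],
    [[0, 0, 0], [0, 0, 0]],
  ],
  fingers=-1,
  grip_force=40,
)

```text
t: 4.15
tool_pos: [0.5772, -0.0305, 0.2447]
tool_rot: [-0.11, 3.132, -0.003]
contact_force: [-0.3, 0.9, 0.2]
opening: 0.0152
```

Run:
```python
from h import *
need([.575,-.031,.24],np.pi/2+.07)
c=ctrl.camera_info("wrist");cv2.imwrite("pics/w3.png",ctrl.get_image("wrist")[:,:,::-1])
```

```text
t 4.15 pos [ 0.5772 -0.0305  0.2447] shift cm [ 0.22 -0.03  0.47] turn [-0.14  0.41  0.02] F [-0.3  0.9  0.2] op 0.0152 q [-0.18  0.09  1.85 -0.    1.19 -1.82]
```

View pics/w3.png

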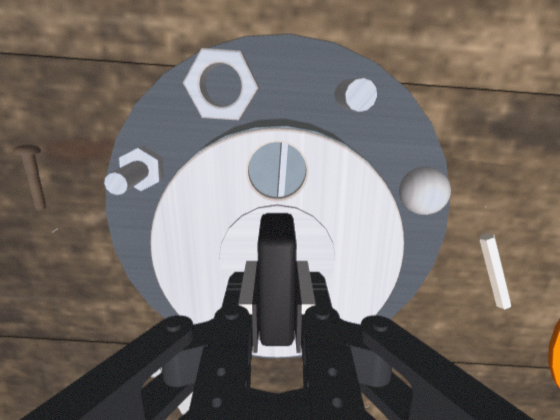

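The bar is gripped (opening 15 mm). Bar and tool yaw are now about 0.07 rad, and the nut direction is about 0.41 rad.

jog_arm(
  steps=[
    [[0, 0, 0], [0, 0, -4]],
    [[0, 0, 0], [0, 0, -4]],
    [[0, 0, 0], [0, 0, -4]],
    [[0, 0, 0], [0, 0, -4]],
    [[0, 0, 0], [0, 0, 0]],
  ],
)

```text
t: 4.7
tool_pos: [0.5771, -0.0302, 0.2447]
tool_rot: [-0.561, 3.084, -0.003]
contact_force: [0.2, 0.0, 0.1]
opening: 0.0151
```

Run:
```python
from h import *
need([.575,-.031,.24],np.pi/2+.41)
c=ctrl.camera_info("wrist");cv2.imwrite("pics/w4.png",ctrl.get_image("wrist")[:,:,::-1])
im=cv2.imread("pics/w4.png")
```

```text
t 4.7 pos [ 0.5771 -0.0302  0.2447] shift cm [0.23 0.   0.46] turn [-0.17  0.35 -2.89] F [0.2 0.  0.1] op 0.0151 q [-0.18  0.09  1.85  0.    1.19 -2.11]
```

View pics/w4.png

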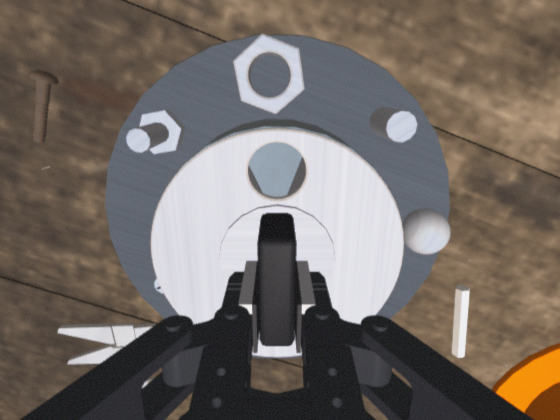

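The cap has turned with the gripper, and the nut (270,72) is now nearly in line with the hole (277,170). About 3 degrees remain.

jog_arm(
  steps=[
    [[0, 0, 0], [0, 0, -2.9]],
    [[0, 0, 0], [0, 0, 0]],
    [[0, 0, 0], [0, 0, 0]],
  ],
)

```text
t: 5.05
tool_pos: [0.5771, -0.0302, 0.2447]
tool_rot: [-0.632, 3.071, -0.002]
contact_force: [-0.0, 0.1, 0.3]
opening: 0.0152
```

jog_arm(
  steps=[
    [[0, 0, 0], [0, 0, 0]],
    [[0, 0, 0], [0, 0, 0]],
    [[0, 0, 0], [0, 0, 0]],
    [[0, 0, 0], [0, 0, 0]],
    [[0, 0, 0], [0, 0, 0]],
    [[0, 0, 0], [0, 0, 0]],
    [[0, 0, 0], [0, 0, 0]],
    [[0, 0, 0], [0, 0, 0]],
  ],
  fingers=1,
)

```text
t: 5.85
tool_pos: [0.5772, -0.0305, 0.2446]
tool_rot: [-0.627, 3.072, -0.004]
contact_force: [-0.9, -0.3, 0.6]
opening: 0.0851
```

jog_arm(
  steps=[
    [[0, 0, -2], [0, 0, 0]],
    [[0, 0, -3], [0, 0, 0]],
    [[0, 0, -4], [0, 0, 0]],
    [[0, 0, -4], [0, 0, 0]],
    [[0, 0, -3], [0, 0, 0]],
    [[0, 0, 0], [0, 0, 0]],
    [[0, 0, 0], [0, 0, 0]],
  ],
)

```text
t: 6.55
tool_pos: [0.5753, -0.0303, 0.4083]
tool_rot: [-0.627, 3.076, -0.001]
contact_force: [-0.2, 0.2, -1.3]
opening: 0.0852
```

Run:
```python
from h import *
need([.575,-.031,.4],np.pi/2+.41)
c=ctrl.camera_info("wrist");im=ctrl.get_image("wrist")[:,:,::-1].copy();cv2.imwrite("pics/w5.png",im)
print(proj("wrist",np.array([.576,-.031,.055]),c))
import pickle;pickle.dump(c,open("c5.pkl","wb"))
```

```text
t 6.55 pos [ 0.5753 -0.0303  0.4083] shift cm [ 0.06 -0.05  0.83] turn [-0.07  0.11 -0.44] F [-0.2  0.2 -1.3] op 0.0852 q [-0.18 -0.07  1.72  0.    1.48 -2.15]
[277.28863579 181.60878317]
```

View pics/w5.png

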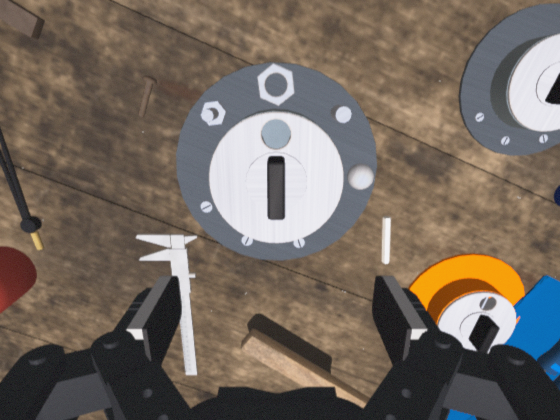

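The gripper is clear. The nut is at (276,84), the hole at (276,134) and the cap axis at about (277,180). I do one numeric check, then hand in.

Run:
```python
from h import *
import pickle;c=pickle.load(open("c5.pkl","rb"))
im=cv2.imread("pics/w5.png");h=cv2.cvtColor(im,cv2.COLOR_BGR2HSV)
m=((h[:,:,2]>165)&(h[:,:,1]<40)).astype(np.uint8);n,l,st,ce=cv2.connectedComponentsWithStats(m)
cn=max(cv2.findContours((l==l[190,230]).astype(np.uint8),0,1)[0],key=cv2.contourArea)
e=cv2.fitEllipse(cv2.convexHull(cn));print(e)
a=ray("",*e[0],.055,c);ho=ray("",276,134,.055,c);nu=ray("",276,84,.026,c)
d=(ho-a)[:2];print(a,ho,nu,"r",np.linalg.norm(d),np.linalg.norm((nu-a)[:2]))
d/=np.linalg.norm(d);print("miss mm",1000*np.linalg.norm(a[:2]+.09*d-nu[:2]))
```

```text
((275.56158447265625, 180.53475952148438), (133.6861114501953, 140.00225830078125), 6.359486103057861)
[ 0.57566571 -0.0329753   0.055     ] [ 0.53434134 -0.05007211  0.055     ] [ 0.4937403  -0.06741752  0.026     ] r 0.0447214130004557 0.08887092041748507
miss mm 1.2386943502287229
```

```bash
python3 -c "
from station import ctrl
print(ctrl.finish_job())"
```

```text
the job is handed in; nothing more can be done
None
```

The hole in the cap is now over the nut well, in line with the sample hex nut, and the job is handed in. I used the large dark dispenser, gripped its bar knob from above and turned the cap about 19° counterclockwise. Then I opened the gripper and raised it about 16 cm clear.

- **Alignment:** in the last wrist picture, taken after letting go, the point straight out through the hole is about 1 mm from the nut's centre. The limit is 18 mm. Calibration and pixel picking add a few mm of uncertainty.
- **Contact and forces:** the wrist force readings stayed around 1 N.
- **Time:** about 6.6 s of the 32 s allowed.
- **Cap at rest:** I did not measure the cap's speed directly. It lined up with the turned gripper when I looked after letting go.

No check failed or disagreed.

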